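# Set the telescopic bench stop to its mark and hold it there

### The job

Free the telescopic bench stop: wind its handwheel anticlockwise (seen from above) by the crank grip, a little over one full turn, all the way to its stop. Then pinch the upright grip head across its side button, so that the lock lets go while the arm is still in, draw the arm out until its pointer stands level with the pointed clip on the scale, and hold it there: the arm is sprung and runs back if let go, so finish with the head still held in the fingers. Leave the loose things round about where they are.

Things in the scene. Friction and masses are not known exactly. Their poses are not given: they have to be found in the camera images.
- gauge: the telescopic bench stop, fixed to the bench: a flat grey base plate 330 x 110 x 12 mm (x -130 to 200, y -60 to 50) with a level square tube along its x axis (tube top at z 59 mm). Origin on the bench under the tube's centre line; +x is the way the arm draws out, z up. The scale strip lies on the plate along the -y side of the arm.
- wheel_axis (a point): point on the upright axis of the handwheel, at the height of the middle of its crank grip (z 106 mm over the bench; gauge x -40, y 0). The wheel is a spoked steel ring 100 mm across, top of rim 80 mm over the bench.
- crank_centre (a point): centre of the upright black crank grip on the handwheel: a round sleeve 16 mm in diameter, 48 mm tall (81 to 129 mm over the bench), 40 mm from the wheel axis. It spins freely on its pin, so it can be gripped from above and carried round in a circle without turning the gripper. Its own orientation means nothing.
- handwheel (a joint): angle of the handwheel in rad, growing anticlockwise seen from above; starts between 0 and 0.6, stop at 6.9. About 0.03 N m of friction. It lifts a clamp pin out of the arm, which is blocked until about 6.1.
- head_grip (a point): where to pinch the upright grip head at the end of the sliding arm: middle of head and pressed button, 66 mm over the bench. The head is an aluminium block 30 mm along gauge x, 24 mm along gauge y, from 30 to 88 mm over the bench. Pinch along gauge y: one finger on the button (-y side), the other on the plain +y side. Site axes are those of the gauge.
- button_face (a point): middle of the outer face of the black lock button on the -y side of the grip head; face 24 x 24 mm, 54 to 78 mm over the bench, standing 8 mm out of the head (32 mm over head and button, 26 mm when pressed).
- lock_button (a joint): how far the lock button is pressed in, m: 0 out, 0.006 full. 1.5 N to start it, 5 N for full travel. The arm is hooked fast at home until the button is in by about 3 mm; the button matters only at home.
- boom (a joint): how far the arm is drawn out, m: 0 home, 0.11 at most. It moves along gauge +x, sprung back with 3 N at home, rising by 0.3 N per 10 mm, plus a little friction.
- pointer_tip (a point): tip of the flat dark pointer on the -y foot of the grip head, 18 mm over the bench, moving with the arm; at gauge x 85 mm with the arm home, right below the middle of the head, and y -37 mm.
- mark_tip (a point): tip of the small pointed steel clip (12 mm along the scale, 24 mm wide, 27 mm tall with its screw) fixed on the -y edge of the base plate; its point looks at the scale. Axes are those of the gauge. It stands 40 to 85 mm out from the pointer's home place.
- jar: small clear jar with white lid, a loose bystander to be left alone; origin at the centre of its underside
- cap: small white round cap, a loose bystander to be left alone; origin at the centre of its underside
- channel: short piece of aluminium channel, 79 mm long, a loose bystander to be left alone; origin at the centre of its underside
- tin: small red tin, a loose bystander to be left alone; origin at the centre of its underside

How it is judged:
By the outcome, as a careful person would: the job done as asked, in the order asked, and still so for the second after the job is handed in, while the arm keeps its last pose, push and grip.
It also fails if it takes over 61 s, if anything falls off the work surface, if the arm or the gripper's body presses on something with over 40 N, if the wrist force passes 120 N, or if a joint passes its speed limit or range.

### The arm

A 7-joint arm with a two-finger parallel gripper is mounted at the origin on a cart in front of the work surface, level with it; the furniture and walls round the work are solid. World frame = base frame: x ahead of the robot, y to its left, z up, the work surface at z = 0. Lengths are in m, angles in rad, forces in N, time in s.
With the tool pointing down it reaches from about 0.425 to 1.025 m from the base axis. Payload 3.6 kg.
Tool frame: the origin (TCP) lies midway between the tips of the shut fingers; the grasp point (between the pads) lies 19 mm behind it; z points along the fingers, y is the direction in which the jaws open and shut (so a half turn about z gives the same grasp; the last joint's range is limited). The gripper opens to 85 mm and grips with 20 to 120 N. Pads are 22 mm wide; open, the fingers measure 114 mm over their backs; the gripper's body (76 mm by 85 mm) begins 54 mm behind the grasp point. The pads swing forward as they close: fully open they stand 13 mm farther back than shut.
Start: joints at [-1.373, 0.591, 0.048, 1.609, -0.033, 0.943, -0.034], TCP at [0.208, 0.695, 0.231] pointing down, gripper open.
Joint ranges: [-2.69, 2.69], [-0.47, 2.24], [-1.27, 1.36], [0.19, 2.51], [-1.53, 4.68], [0.08, 2.07], [-3.09, 3.09]. Speed limits (rad/s): [2.57, 2.57, 3.14, 3.14, 3.14, 3.14, 3.14].

### API

Orientations are given as a rotation vector (axis times angle).
In Python, from workcell import ctrl gives the robot as it stands.
- The arm moves only by the tool jog_arm, never from a script. Its argument "motion" is a list of rows, each a list of 7 numbers: the shift along the world's x, y, z in mm, then the turn, a rotation vector about the world's x, y, z in rad, then the opening in per cent of the stroke, from 0 (shut) to 100 (fully open). A call has 1 to 8 rows; each row is the pose to reach, as a shift and turn from the pose commanded when the call began; what a row does not reach only later rows make up. A row lasts 1/10 s, in which the tool goes at most 50 mm and 8.59 degrees, less where a joint would pass 70% of its speed; a pose out of reach is approached as far as the arm can. A call with a gripper value outside its range is refused whole. The fingers move at their own pace and stop on an object; "force" is the grip in N (left out, the last holds). Time passes only in rows, so rows that repeat a pose let the fingers close. It gives the time, the measured TCP pose, the force and the opening at its end, in the units of the state.
- ctrl.get_obs(): the state, without advancing time (a new reading comes with each control period).
- ctrl.camera(name): name is "scene" or "top" or "wrist"; returns the picture (480x640x3 uint8, red, green, blue); there is no depth.
- ctrl.camera_model(name): a dict with "mtx" (3x3 intrinsics, pixels), "k1" (the pictures are not rectified: a ray, as slopes to the right and down, at radius r is drawn at 1 + k1 r^2 times it, then the intrinsics apply), "rvec" (rotation vector, rad) and "tvec" (3), from world to camera coordinates, as OpenCV has them; the wrist camera has in their place "tool_from_camera" (4x4, takes a point from camera to tool coordinates, whose origin is the TCP and whose axes are the flange's). Camera axes: x right, y down, z forward; pixel columns grow to the right and rows downward; lengths in m; the calibration is good to about 2 mm. A picture is of the moment at which its call begins: read the wrist's pose just before it. camera_model takes no time and is no camera call.
- ctrl.close_job(): hands the job in, once; it reports no verdict.
The state is a dict: "time_s": time; "joint_pos": joint angles; "dq": joint speeds; "tau": joint torques, N m; "eef_pos": TCP position; "orientation": TCP orientation; "wrist_force": force on the tool from outside, world axes, zero at the start; "moment": the same for the moment, N m; "gripper_width": opening from 0.0 (shut) to 1.0 (fully open).
Only numpy, scipy, OpenCV 4.12 (cv2) and the standard library are available. Lean on these libraries where they do the work, as an engineer would, in place of code of your own. Each camera call takes 0.05 s, during which the arm holds its last target.

## Working session

There is one attempt and no reset: what is moved stays moved. The work goes in short steps, Python scripts to look and compute and a tool call to move; the robot and the scene stay as the last step left them, time stands still between calls to the robot, and variables do not carry over. Pictures are saved under pics/ and viewed, and the job is handed in when it is done.

Besides the shell and the picture viewer there is one more tool, called after ">>>" as name(argument=value, ...), one argument or row to a line, values as JSON. jog_arm: Moves the arm, as the interface text tells. Its arguments: {"type":"object","properties":{"motion":{"type":"array"},"force":{"type":"number"}},"required":["motion"]}

```bash
ls; mkdir -p pics; python3 - <<'E'
from workcell import ctrl
import cv2,numpy as np
o=ctrl.get_obs();print(o)
for n in("scene","top","wrist"):
    print(n,ctrl.camera_model(n))
    cv2.imwrite(f"pics/{n}0.png",ctrl.camera(n)[:,:,::-1])
E
```

```text
pics
{'time_s': 0.0, 'joint_pos': array([-1.37349049,  0.59210906,  0.04829988,  1.60983226, -0.03329902,
        0.94270247, -0.03368995]), 'dq': array([-1.51351605e-03,  1.30327944e-03,  5.08144844e-05,  1.52019130e-03,
       -9.53210256e-04,  6.25620500e-04, -8.59149783e-04]), 'tau': array([ 4.40690974e-04, -5.48699892e+01,  1.54682927e+00, -1.98124248e+01,
        9.39904974e-03,  8.79517465e-03,  9.16053239e-06]), 'eef_pos': array([0.20763072, 0.69376492, 0.23014448]), 'orientation': array([-0.45501847, -3.108263  ,  0.00351451]), 'wrist_force': array([-0.04392804, -0.43483461,  0.06202419]), 'moment': array([-0.01282926,  0.00247732,  0.06211221]), 'gripper_width': 0.9998493337020641}
scene {'mtx': array([[581.85246878,   0.        , 316.71015274],
       [  0.        , 581.85246878, 230.44747947],
       [  0.        ,   0.        ,   1.        ]]), 'k1': -0.14183041491976245, 'rvec': array([ 1.30601531, -2.06945969,  1.04332867]), 'tvec': array([0.42327461, 0.31500057, 0.55710615])}
top {'mtx': array([[601.52683406,   0.        , 320.67142617],
       [  0.        , 601.52683406, 241.37921924],
       [  0.        ,   0.        ,   1.        ]]), 'k1': -0.13662050854872704, 'rvec': array([ 2.15029253, -2.11918801,  0.21050174]), 'tvec': array([0.17281705, 0.57028406, 1.07876233])}
wrist {'mtx': array([[365.34235582,   0.        , 322.77537659],
       [  0.        , 365.34235582, 241.14536883],
       [  0.        ,   0.        ,   1.        ]]), 'k1': -0.03545275445089104, 'tool_from_camera': array([[-6.24457931e-04, -9.64506799e-01, -2.64057275e-01,
         6.76009105e-02],
       [ 9.99999545e-01, -7.92757694e-04,  5.30803550e-04,
        -1.00587683e-03],
       [-7.21297070e-04, -2.64056824e-01,  9.64506855e-01,
        -1.42183673e-01],
       [ 0.00000000e+00,  0.00000000e+00,  0.00000000e+00,
         1.00000000e+00]])}
```

View pics/scene0.png

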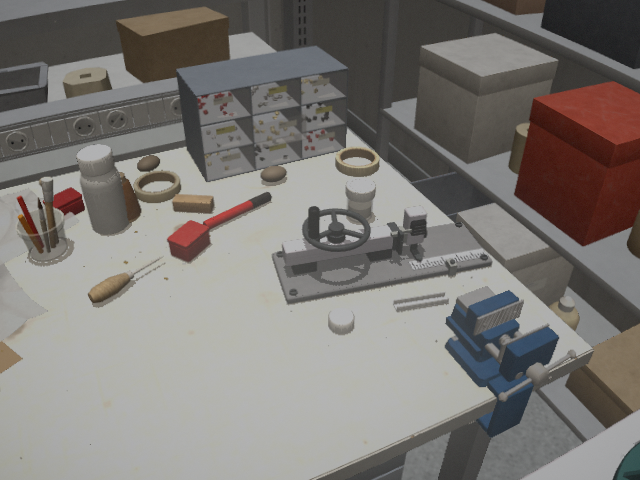

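View pics/top0.png

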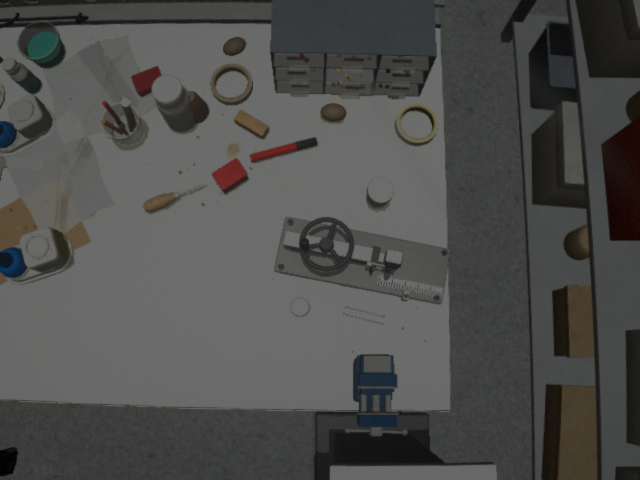

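View pics/wrist0.png

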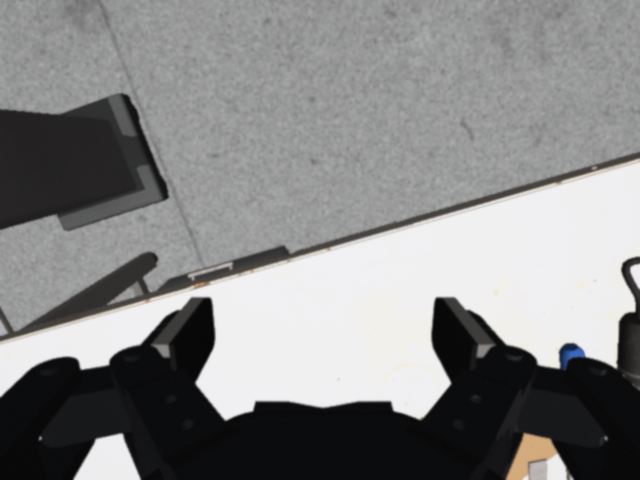

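The top view shows the gauge plate with corners near (287,218), (448,250), (441,302), (276,272). The wheel is at about (327,245), the crank grip at about (304,243), the head at about (393,257) and the clip at about (405,295). In the scene view the crank grip is at about (314,222). Next I'll zoom in.

```bash
cat > h.py <<'E'
import cv2,numpy as np
from workcell import ctrl
from scipy.spatial.transform import Rotation as R
def ray(name,uv,obs=None):
    m=ctrl.camera_model(name);K=m['mtx']
    d=np.array([m['k1'],0,0,0,0.])
    n=cv2.undistortPoints(np.array([[uv]],float),K,d)[0,0]
    v=np.array([n[0],n[1],1.])
    if name=='wrist':
        T=m['tool_from_camera'];Rw=R.from_rotvec(obs['orientation']).as_matrix()
        return obs['eef_pos']+Rw@T[:3,3], Rw@T[:3,:3]@v
    Rc=cv2.Rodrigues(m['rvec'])[0]
    return -Rc.T@m['tvec'], Rc.T@v
def onz(name,uv,z,obs=None):
    c,d=ray(name,uv,obs);return c+d*(z-c[2])/d[2]
def two(a,b):
    (c1,d1),(c2,d2)=a,b
    A=np.stack([d1,-d2],1);s=np.linalg.lstsq(A,c2-c1,rcond=None)[0]
    p,q=c1+d1*s[0],c2+d2*s[1];return (p+q)/2,np.linalg.norm(p-q)
def proj(name,P,obs=None):
    m=ctrl.camera_model(name);d=np.array([m['k1'],0,0,0,0.])
    P=np.atleast_2d(P).astype(float)
    if name=='wrist':
        T=np.eye(4);T[:3,:3]=R.from_rotvec(obs['orientation']).as_matrix();T[:3,3]=obs['eef_pos']
        M=np.linalg.inv(T@m['tool_from_camera']);rv=cv2.Rodrigues(M[:3,:3])[0];tv=M[:3,3]
    else: rv,tv=m['rvec'],m['tvec']
    return cv2.projectPoints(P,rv,tv,m['mtx'],d)[0][:,0]
E
python3 - <<'E'
from h import *
for n,(x0,y0,x1,y1) in {'top':(265,200,465,320),'scene':(260,170,500,320)}.items():
    im=cv2.imread(f'pics/{n}0.png')[y0:y1,x0:x1]
    cv2.imwrite(f'pics/{n}0z.png',cv2.resize(im,None,fx=800/(x1-x0) if n=='top' else 3.3,fy=800/(x1-x0) if n=='top' else 3.3,interpolation=cv2.INTER_CUBIC))
E
```

```text
(no output)
```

View pics/top0z.png

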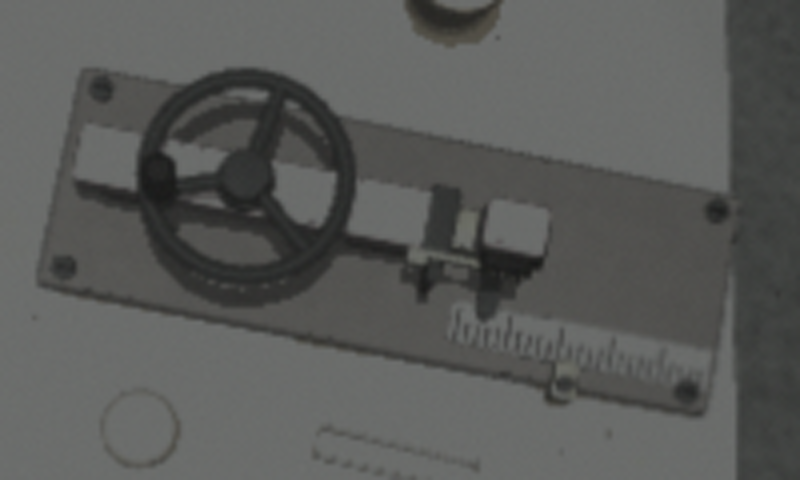

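View pics/scene0z.png

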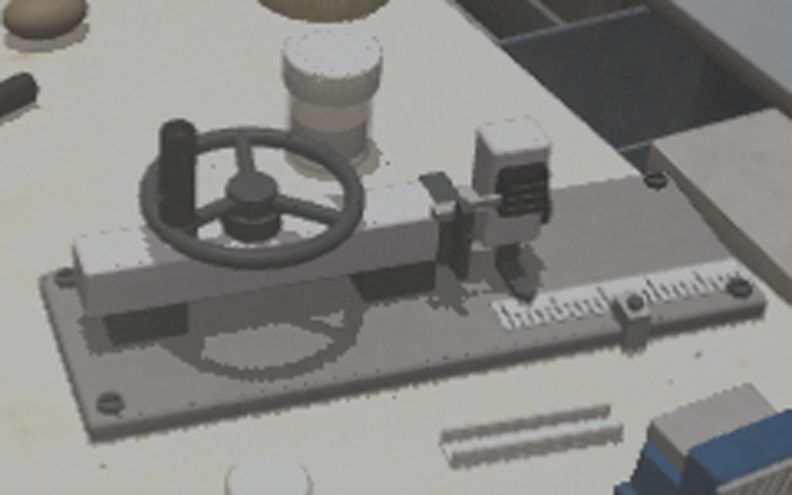

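```bash
cat >> h.py <<'E'
def fitgauge(uvs,zs,loc,name='top'):
    W=np.array([onz(name,u,z)[:2] for u,z in zip(uvs,zs)]);L=np.array(loc)
    w0,l0=W.mean(0),L.mean(0);a=W-w0;b=L-l0
    th=np.arctan2((b[:,0]*a[:,1]-b[:,1]*a[:,0]).sum(),(a*b).sum())
    Rm=np.array([[np.cos(th),-np.sin(th)],[np.sin(th),np.cos(th)]]);t=w0-Rm@l0
    return th,t,(W-(L@Rm.T+t))
E
python3 - <<'E'
from h import *
im=cv2.imread('pics/top0.png')
uvs=[(85,70),(737,197),(703,412),(38,286)]
uvs=[(265+u/4,200+v/4) for u,v in uvs]
loc=[(-.13,.05),(.2,.05),(.2,-.06),(-.13,-.06)]
th,t,r=fitgauge(uvs,[.012]*4,loc)
print(np.degrees(th),t,r*1000)
Rm=np.array([[np.cos(th),-np.sin(th)],[np.sin(th),np.cos(th)]])
def g(n,z,u):
    p=onz(n,u,z);return (p[:2]-t)@Rm*1000
T=lambda u,v:(265+u/4,200+v/4)
S=lambda u,v:(260+u/3.3,170+v/3.3)
print('hub top z~?',g('top',.08,T(245,172)))
print('rim ctr z80',g('top',.08,T(247,175)))
print('crank top',g('top',.129,T(158,168)),'scene',g('scene',.129,S(178,127)))
print('head top ctr',g('top',.088,T(516,228)), 'scene', g('scene',.088,S(513,133)))
print('clip',g('top',.02,T(563,363)),g('top',.027,T(563,383)))
print('pointer',g('top',.018,T(487,317)),'scene',g('scene',.018,S(528,297)))
for z in(.018,.027):print('clip scene',z,g('scene',z,S(633,302)))
# corners in scene
for n,u in (('A',(92,435)),('B',(765,297)),('C',(42,282))):print(n,g('scene',.012,S(*u)))
w=lambda p:np.append(t+Rm@np.array(p[:2]),p[2])
print('wheel',w((-.04,0,.106)),'head',w((.085,0,.066)))
print(th)
# bystanders
for n,u in(('cap',(140,428)),('jar',(455,10)),('ch',(395,450))):print(n,g('top',.015,T(*u)))
E
```

```text
-100.16303880325884 [0.55010661 0.13195998] [[-1.35692935 -2.72591638]
 [-1.00771412  2.58879767]
 [ 2.04249221  2.1404378 ]
 [ 0.32215126 -2.00331909]]
hub top z~? [-40.41934567   2.16902667]
rim ctr z80 [-39.26323283   0.97926076]
crank top [-77.59205104 -12.2476966 ] scene [-77.85255122 -15.33134968]
head top ctr [84.93602567 -0.97292548] scene [84.27194759 -2.07411729]
clip [125.6505293  -48.77116752] [126.27004359 -59.03800864]
pointer [ 86.20971166 -33.61972414] scene [ 85.14686371 -36.23148047]
clip scene 0.018 [131.25332875 -52.78682741]
clip scene 0.027 [125.16024716 -62.37213405]
A [-129.99283193  -66.45436613]
B [198.3681567  -60.11760662]
C [-129.02338077   41.31294893]
wheel [0.5571646  0.17133237 0.106     ] head [0.53510838 0.04829366 0.066     ]
-1.7481748159197075
cap [ -66.6353107 -116.9788605]
jar [ 45.27063305 113.20264035]
ch [  54.34635453 -104.23350023]
```

The fit is consistent: the head lands at gauge x 85, the wheel at x -40 and the crank at a radius of about 40 mm. Next I'll work out the approach in jog units.

```bash
python3 - <<'E'
from h import *
o=ctrl.get_obs();M=R.from_rotvec(o['orientation']).as_matrix();print(M.round(3))
th=-1.7482;t=np.array([.5501,.1320])
Rm=np.array([[np.cos(th),-np.sin(th)],[np.sin(th),np.cos(th)]])
gy=np.degrees(np.arctan2(*(Rm@[0,1])[::-1]));ty=np.degrees(np.arctan2(M[1,1],M[0,1]))
print('gauge y',gy,'tool y',ty,'turn z',gy-ty, (gy-ty)+180, 'rad',np.radians([gy-ty,gy-ty+180]))
c=t+Rm@[-.0777,-.0137];print('crank',c,'shift mm',(c-o['eef_pos'][:2])*1000)
E
```

```text
[[-0.958  0.287 -0.   ]
 [ 0.287  0.958 -0.002]
 [-0.    -0.002 -1.   ]]
gauge y -10.164481744770512 tool y 73.34191549515228 turn z -83.50639723992279 96.49360276007721 rad [-1.45746158  1.68413108]
crank [0.55032709 0.21089822] shift mm [ 342.66974477 -483.05880603]
```

>>> jog_arm(
  motion=[
    [29,-40,0,0,0,-0.125,100],
    [57,-80,0,0,0,-0.25,100],
    [86,-120,0,0,0,-0.375,100],
    [114,-160,0,0,0,-0.5,100],
    [143,-200,0,0,0,-0.625,100],
    [171,-240,0,0,0,-0.75,100],
    [200,-280,0,0,0,-0.875,100],
    [228,-320,0,0,0,-1.0,100],
  ],
)

```text
time_s: 0.95
eef_pos: [0.4367, 0.3728, 0.2313]
orientation: [1.896, 2.505, 0.0]
wrist_force: [1.3, 0.8, -0.6]
gripper_width: 1.0
```

>>> jog_arm(
  motion=[
    [25,-36,-7,0,0,-0.1,100],
    [50,-72,-14,0,0,-0.2,100],
    [75,-108,-21,0,0,-0.3,100],
    [100,-144,-28,0,0,-0.4,100],
    [113,-162,-31,0,0,-0.457,100],
    [113,-162,-31,0,0,-0.457,100],
  ],
)

```text
time_s: 1.55
eef_pos: [0.5509, 0.2077, 0.2]
orientation: [2.415, 2.005, -0.002]
wrist_force: [0.1, 0.4, 0.8]
gripper_width: 0.997
```

```bash
python3 - <<'E'
from h import *
o=ctrl.get_obs();print(o['eef_pos'],o['joint_pos'],R.from_rotvec(o['orientation']).as_matrix().round(3))
np.savez('w1.npz',**{k:o[k] for k in('eef_pos','orientation')})
im=ctrl.camera('wrist')[:,:,::-1];cv2.imwrite('pics/w1.png',im)
E
```

```text
[0.55085935 0.20766476 0.20001156] [-0.7685711   0.49544566  0.45887548  1.9641331  -0.30916589  0.75054052
 -0.3139728 ] [[ 0.184  0.983  0.001]
 [ 0.983 -0.184 -0.003]
 [-0.003  0.002 -1.   ]]
```

View pics/w1.png

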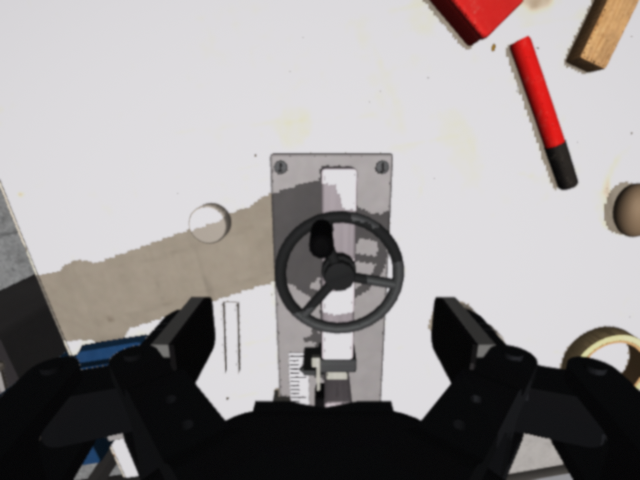

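The wrist view shows the wheel at about (340,271) with the crank grip at about (321,240), its top disc being the lower end. I'll zoom in to measure it.

```bash
python3 - <<'E'
from h import *
im=cv2.imread('pics/w1.png')
z=cv2.resize(im[195:345,260:420],None,fx=5,fy=4,interpolation=cv2.INTER_CUBIC)
z=cv2.resize(im[200:345,260:420],None,fx=4,fy=4,interpolation=cv2.INTER_CUBIC)
z=np.clip(z.astype(float)*2.2,0,255).astype(np.uint8)
cv2.imwrite('pics/w1z.png',z)
o=dict(np.load('w1.npz'))
th=-1.7482;t=np.array([.5501,.1320])
Rm=np.array([[np.cos(th),-np.sin(th)],[np.sin(th),np.cos(th)]])
g=lambda u,z:(((onz('wrist',u,z,o))[:2]-t)@Rm*1000).round(1)
for u,zz in(((271,154),.012),((392,154),.012),((321,246),.129),((322,230),.081),((340,271),.08),):print(u,g(u,zz),onz('wrist',u,zz,o).round(4))
E
```

```text
(271, 154) [-129.9  -58.4] [0.5155 0.2702 0.012 ]
(392, 154) [-129.1   48.3] [0.6204 0.2505 0.012 ]
(321, 246) [-79.  -14.5] [0.5498 0.2124 0.129 ]
(322, 230) [-77.4 -13.9] [0.55   0.2106 0.081 ]
(340, 271) [-44.9  -0.5] [0.5575 0.1763 0.08  ]
```

View pics/w1z.png

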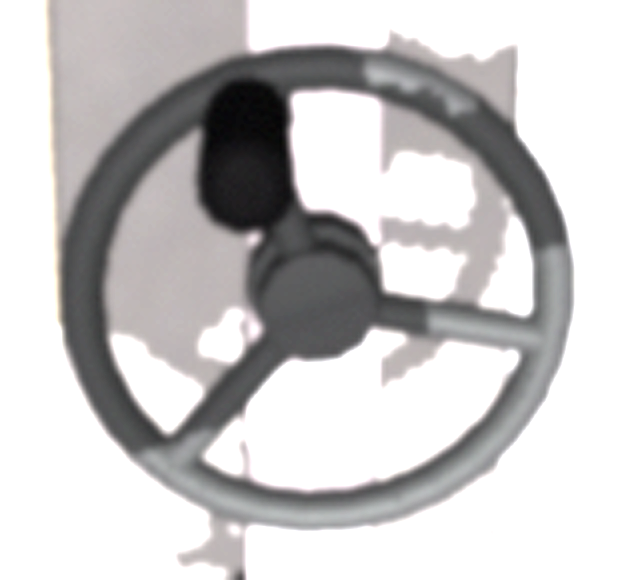

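>>> jog_arm(
  motion=[
    [1,-1,-30,0,0,0,100],
    [1,-1,-60,0,0,0,100],
    [1,-1,-80,0,0,0,100],
    [1,-1,-80,0,0,0,100],
  ],
)

```text
time_s: 2.0
eef_pos: [0.5465, 0.2132, 0.1177]
orientation: [-2.403, -2.019, 0.009]
wrist_force: [-1.1, -0.0, 1.3]
gripper_width: 1.0
```

>>> jog_arm(
  motion=[
    [0,0,0,0,0,0,100],
    [0,0,0,0,0,0,100],
    [0,0,0,0,0,0,100],
  ],
)

```text
time_s: 2.3
eef_pos: [0.5507, 0.2123, 0.1216]
orientation: [2.408, 2.017, 0.004]
wrist_force: [-0.5, -0.3, -1.1]
gripper_width: 1.0
```

```bash
python3 - <<'E'
from h import *
o=ctrl.get_obs();print(o['eef_pos'],o['orientation'],R.from_rotvec(o['orientation']).as_matrix().round(3)[:,1])
cv2.imwrite('pics/w2.png',ctrl.camera('wrist')[:,:,::-1])
E
```

```text
[0.5506539  0.21226147 0.12164254] [2.40813951 2.01683219 0.00392904] [ 0.984 -0.175  0.002]
```

View pics/w2.png

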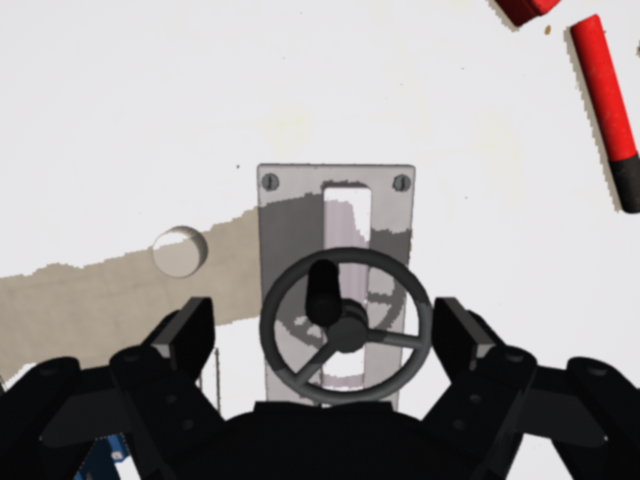

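The crank grip is centred between the fingers, with its top at about (323,310).

```bash
python3 - <<'E'
from h import *
o=dict(eef_pos=np.array([.5507,.2123,.1216]),orientation=np.array([2.40813951,2.01683219,.00392904]))
print(onz('wrist',(323,311),.129,o),onz('wrist',(323,271),.081,o))
E
```

```text
[0.54974805 0.2122417  0.129     ] [0.54985425 0.2120414  0.081     ]
```

>>> jog_arm(
  motion=[
    [0,0,-28,0,0,0,100],
    [0,0,-28,0,0,0,60],
    [0,0,-28,0,0,0,30],
    [0,0,-28,0,0,0,10],
    [0,0,-28,0,0,0,10],
    [0,0,-28,0,0,0,10],
    [0,0,-28,0,0,0,10],
    [0,0,-28,0,0,0,10],
  ],
  force=40,
)

```text
time_s: 3.15
eef_pos: [0.5505, 0.2117, 0.0932]
orientation: [2.409, 2.016, 0.002]
wrist_force: [-1.5, -0.8, 4.9]
gripper_width: 0.168
```

The grip is closed at about 14 mm with little wrist force, so it is holding. Next I'll compute the circle table.

```bash
python3 - <<'E'
import numpy as np
a0=np.radians(100.5)
for c in range(3):
    b=a0+c*2.4
    print([[round(40.2*(np.cos(b+.3*k)-np.cos(b)),1),round(40.2*(np.sin(b+.3*k)-np.sin(b)),1)] for k in range(1,9)])
E
```

```text
[[np.float64(-11.4), np.float64(-3.9)], [np.float64(-21.0), np.float64(-11.0)], [np.float64(-28.2), np.float64(-20.7)], [np.float64(-32.2), np.float64(-32.0)], [np.float64(-32.6), np.float64(-44.0)], [np.float64(-29.5), np.float64(-55.6)], [np.float64(-23.1), np.float64(-65.8)], [np.float64(-14.0), np.float64(-73.6)]]
[[np.float64(11.0), np.float64(-4.8)], [np.float64(23.0), np.float64(-6.1)], [np.float64(34.8), np.float64(-3.8)], [np.float64(45.4), np.float64(1.9)], [np.float64(53.8), np.float64(10.4)], [np.float64(59.3), np.float64(21.1)], [np.float64(61.5), np.float64(32.9)], [np.float64(60.0), np.float64(44.9)]]
[[np.float64(-4.9), np.float64(11.0)], [np.float64(-12.8), np.float64(20.0)], [np.float64(-23.1), np.float64(26.3)], [np.float64(-34.7), np.float64(29.2)], [np.float64(-46.7), np.float64(28.6)], [np.float64(-58.0), np.float64(24.5)], [np.float64(-67.6), np.float64(17.2)], [np.float64(-74.6), np.float64(7.5)]]
```

>>> jog_arm(
  motion=[
    [-11.4,-3.9,0,0,0,0,10],
    [-21,-11,0,0,0,0,10],
    [-28.2,-20.7,0,0,0,0,10],
    [-32.2,-32,0,0,0,0,10],
    [-32.6,-44,0,0,0,0,10],
    [-29.5,-55.6,0,0,0,0,10],
    [-23.1,-65.8,0,0,0,0,10],
    [-14,-73.6,0,0,0,0,10],
  ],
)

```text
time_s: 3.95
eef_pos: [0.5358, 0.1383, 0.0931]
orientation: [-2.408, -2.016, -0.003]
wrist_force: [0.4, 4.4, 6.8]
gripper_width: 0.176
```

>>> jog_arm(
  motion=[
    [11,-4.8,0,0,0,0,10],
    [23,-6.1,0,0,0,0,10],
    [34.8,-3.8,0,0,0,0,10],
    [45.4,1.9,0,0,0,0,10],
    [53.8,10.4,0,0,0,0,10],
    [59.3,21.1,0,0,0,0,10],
    [61.5,32.9,0,0,0,0,10],
    [60,44.9,0,0,0,0,10],
  ],
)

```text
time_s: 4.75
eef_pos: [0.5963, 0.1816, 0.0932]
orientation: [2.409, 2.014, 0.0]
wrist_force: [-0.5, -1.8, 7.1]
gripper_width: 0.171
```

>>> jog_arm(
  motion=[
    [-4.9,11,0,0,0,0,10],
    [-12.8,20,0,0,0,0,10],
    [-23.1,26.3,0,0,0,0,10],
    [-34.7,29.2,0,0,0,0,10],
    [-46.7,28.6,0,0,0,0,10],
    [-46.7,28.6,0,0,0,0,10],
  ],
)

```text
time_s: 5.35
eef_pos: [0.5474, 0.211, 0.0932]
orientation: [-2.408, -2.016, 0.001]
wrist_force: [-0.9, -0.9, 7.7]
gripper_width: 0.175
```

```bash
python3 - <<'E'
import numpy as np
b=np.radians(100.5)+6.3
print([[round(40.2*(np.cos(b+.1*k)-np.cos(b)),1),round(40.2*(np.sin(b+.1*k)-np.sin(b)),1)] for k in range(1,9)])
from workcell import ctrl
cv=__import__('cv2');cv.imwrite('pics/top2.png',ctrl.camera('top')[200:320,265:465,::-1].repeat(4,0).repeat(4,1))
E
```

```text
[[np.float64(-3.9), np.float64(-1.0)], [np.float64(-7.7), np.float64(-2.4)], [np.float64(-11.3), np.float64(-4.1)], [np.float64(-14.7), np.float64(-6.2)], [np.float64(-17.9), np.float64(-8.7)], [np.float64(-20.9), np.float64(-11.4)], [np.float64(-23.5), np.float64(-14.4)], [np.float64(-25.8), np.float64(-17.7)]]
```

View pics/top2.png

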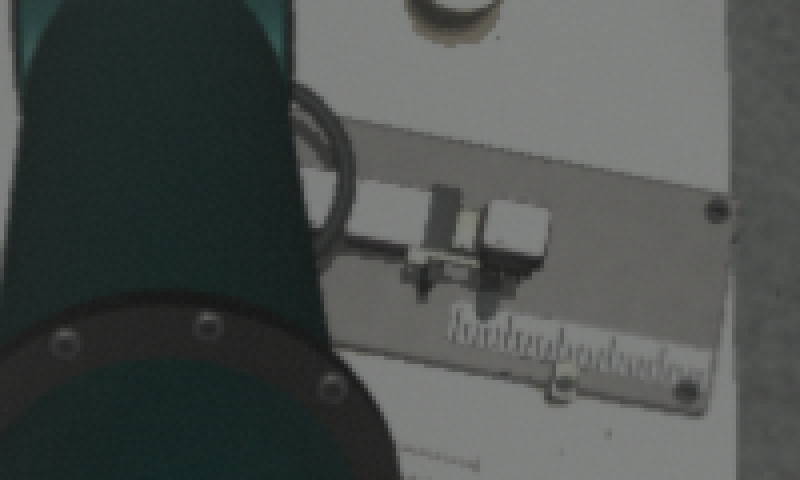

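The arm hides the wheel here. I'll creep towards the stop and watch the wrist force.

>>> jog_arm(
  motion=[
    [-3.9,-1,0,0,0,0,10],
    [-7.7,-2.4,0,0,0,0,10],
    [-7.7,-2.4,0,0,0,0,10],
  ],
)

```text
time_s: 5.7
eef_pos: [0.5409, 0.2087, 0.0931]
orientation: [-2.409, -2.016, -0.001]
wrist_force: [-0.2, -0.0, 8.0]
gripper_width: 0.173
```

>>> jog_arm(
  motion=[
    [-3.6,-1.7,0,0,0,0,10],
    [-7.0,-3.8,0,0,0,0,10],
    [-7.0,-3.8,0,0,0,0,10],
  ],
)

```text
time_s: 6.0
eef_pos: [0.5403, 0.2084, 0.0933]
orientation: [2.404, 2.014, 0.021]
wrist_force: [10.2, 4.8, -4.3]
gripper_width: 0.175
```

It stopped at (0.5403, 0.2084), about 6.55 rad from the start, with about 11 N of tangential resistance. That is the end stop. Now I'll open and lift.

>>> jog_arm(
  motion=[
    [0,0,0,0,0,0,40],
    [0,0,0,0,0,0,100],
    [0,0,0,0,0,0,100],
    [0,0,0,0,0,0,100],
    [0,0,30,0,0,0,100],
    [0,0,70,0,0,0,100],
    [0,0,100,0,0,0,100],
    [0,0,100,0,0,0,100],
  ],
)

```text
time_s: 6.8
eef_pos: [0.5369, 0.2056, 0.1962]
orientation: [2.408, 2.014, 0.011]
wrist_force: [1.2, 1.0, -0.7]
gripper_width: 1.003
```

```bash
python3 - <<'E'
from h import *
o=ctrl.get_obs();print(o['eef_pos'],R.from_rotvec(o['orientation']).as_matrix().round(3)[:,1])
np.savez('w3.npz',**{k:o[k] for k in('eef_pos','orientation')})
cv2.imwrite('pics/w3.png',ctrl.camera('wrist')[:,:,::-1])
E
```

```text
[0.53693    0.20559822 0.19615798] [ 0.984 -0.177  0.006]
```

View pics/w3.png

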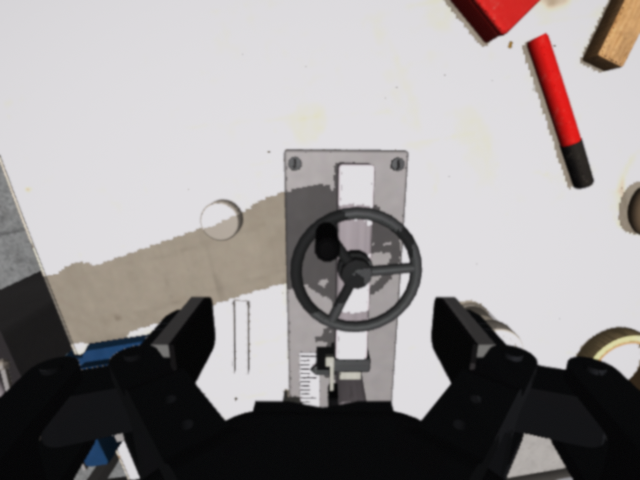

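The crank grip has moved on by about 0.25 rad and sits at (326,240). The bystanders are undisturbed. Next I'll move over the head.

>>> jog_arm(
  motion=[
    [0,-40,0,0,0,0,100],
    [0,-80,0,0,0,0,100],
    [0,-120,0,0,0,0,100],
    [0,-157,0,0,0,0,100],
    [0,-157,0,0,0,0,100],
    [0,-157,0,0,0,0,100],
    [0,-157,0,0,0,0,100],
  ],
)

```text
time_s: 7.55
eef_pos: [0.5338, 0.0495, 0.1914]
orientation: [-2.406, -2.017, 0.002]
wrist_force: [0.9, 0.3, -0.0]
gripper_width: 0.999
```

```bash
python3 - <<'E'
from h import *
o=ctrl.get_obs();print(o['eef_pos'],R.from_rotvec(o['orientation']).as_matrix().round(3)[:,1],o['joint_pos'].round(2))
np.savez('w4.npz',**{k:o[k] for k in('eef_pos','orientation')})
im=ctrl.camera('wrist')[:,:,::-1]
cv2.imwrite('pics/w4.png',im)
cv2.imwrite('pics/w4z.png',np.clip(cv2.resize(im[150:400,230:440],None,fx=2.4*1.0,fy=2.4,interpolation=cv2.INTER_CUBIC).astype(float)*1.3,0,255).astype(np.uint8))
E
```

```text
[0.53375417 0.04947515 0.19137586] [ 0.985 -0.175 -0.002] [-0.52  0.44  0.45  2.08 -0.31  0.68 -0.03]
```

View pics/w4.png

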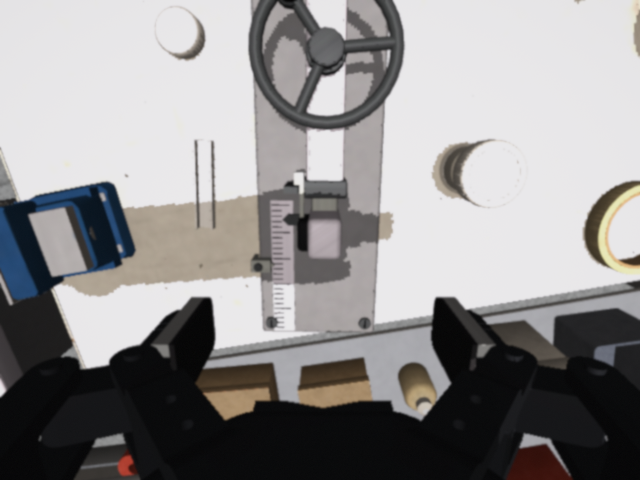

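View pics/w4z.png

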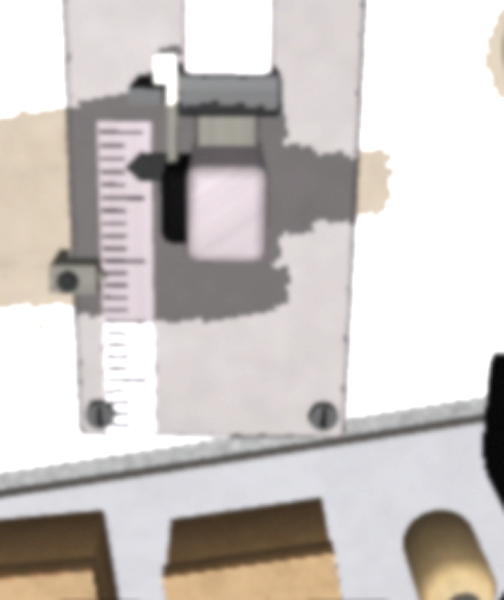

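The wrist view shows the head top at (324.6,238), the pointer tip at (283,220) and the clip tip at (272,265).

```bash
python3 - <<'E'
from h import *
o=dict(np.load('w4.npz'))
th=-1.7482;t=np.array([.5501,.1320])
Rm=np.array([[np.cos(th),-np.sin(th)],[np.sin(th),np.cos(th)]])
def s(n,u,z):
    p=onz('wrist',u,z,o);print(n,z,((p[:2]-t)@Rm*1000).round(1),p.round(4))
Z=lambda u,v:(230+u/2.4,150+v/2.4)
s('head',Z(227,212),.088);s('ptr',Z(127,167),.018)
for z in(.016,.018,.022):s('mark',Z(100,277),z)
s('corner',Z(82,432),.012);s('corner',Z(344,434),.012)
s('edge-y',Z(72,213),.012);s('edge+y',Z(357,213),.012)
print((o['eef_pos'][:2]-t)@Rm*1000)
E
```

```text
head 0.088 [83.3 -1.4] [0.534  0.0503 0.088 ]
ptr 0.018 [ 84.7 -38. ] [0.4978 0.0553 0.018 ]
mark 0.016 [128.1 -49.7] [0.4786 0.0147 0.016 ]
mark 0.018 [127.4 -49.4] [0.479  0.0153 0.018 ]
mark 0.022 [126.  -48.8] [0.4798 0.0166 0.022 ]
corner 0.012 [196.4 -60.1] [ 0.4562 -0.0507  0.012 ]
corner 0.012 [197.1  46.9] [ 0.5615 -0.0703  0.012 ]
edge-y 0.012 [103.8 -60. ] [0.4727 0.0404 0.012 ]
edge+y 0.012 [103.7  48.2] [0.5793 0.0215 0.012 ]
[84.11425937 -1.52575026]
```

>>> jog_arm(
  motion=[
    [-1,-1,-40,0,0,0,100],
    [-1,-1,-80,0,0,0,100],
    [-1,-1,-110,0,0,0,100],
    [-1,-1,-130,0,0,0,100],
    [-1,-1,-145,0,0,0,100],
    [-1,-1,-145,0,0,0,100],
    [-1,-1,-145,0,0,0,100],
  ],
)

```text
time_s: 8.3
eef_pos: [0.5335, 0.0484, 0.0471]
orientation: [-2.407, -2.018, 0.0]
wrist_force: [0.2, 0.3, 0.2]
gripper_width: 0.996
```

```bash
python3 - <<'E'
from h import *
o=ctrl.get_obs();print(o['eef_pos'],o['wrist_force'])
t=np.array([.5501,.1320]);th=-1.7482
Rm=np.array([[np.cos(th),-np.sin(th)],[np.sin(th),np.cos(th)]]);print((o['eef_pos'][:2]-t)@Rm*1000)
cv2.imwrite('pics/w5.png',ctrl.camera('wrist')[:,:,::-1])
E
```

```text
[0.53345001 0.04837177 0.04712765] [0.15279218 0.29019624 0.23835609]
[85.25400373 -1.6304153 ]
```

View pics/w5.png

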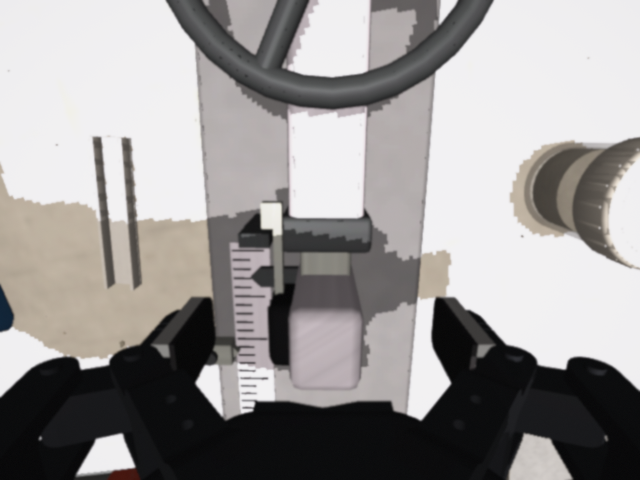

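The head is centred between the fingers, with its top at about (325,345), so I'll pinch it.

>>> jog_arm(
  motion=[
    [0,0,0,0,0,0,60],
    [0,0,0,0,0,0,40],
    [0,0,0,0,0,0,20],
    [0,0,0,0,0,0,15],
    [0,0,0,0,0,0,15],
    [0,0,0,0,0,0,15],
    [0,0,0,0,0,0,15],
  ],
  force=50,
)

```text
time_s: 9.05
eef_pos: [0.5335, 0.0473, 0.0479]
orientation: [-2.409, -2.015, -0.0]
wrist_force: [-0.9, -0.0, 6.3]
gripper_width: 0.289
```

```bash
python3 - <<'E'
from h import *
o=ctrl.get_obs();print(o['eef_pos'],o['wrist_force'],o['moment'],o['gripper_width']*85)
np.savez('w6.npz',**{k:o[k] for k in('eef_pos','orientation')})
cv2.imwrite('pics/w6.png',ctrl.camera('wrist')[:,:,::-1])
E
```

```text
[0.53352233 0.04733002 0.04787101] [-0.884783   -0.02193776  6.25982568] [ 0.09727687  0.6141557  -0.06492773] 24.583218238758143
```

View pics/w6.png

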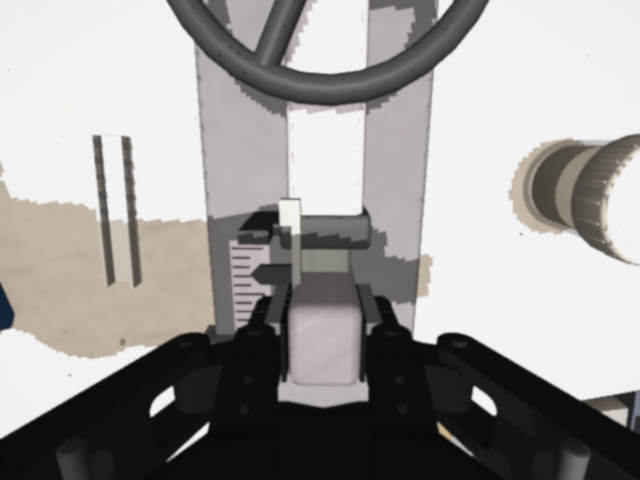

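The button is pressed: the reading of 24.6 mm, allowing for the same offset as on the 16 mm sleeve, is about 26 mm. The latch rod also moved from x 278 to 290. Now I'll draw the arm out by about 38 mm.

>>> jog_arm(
  motion=[
    [-0.9,-4.9,0,0,0,0,15],
    [-1.8,-9.8,0,0,0,0,15],
    [-2.6,-14.8,0,0,0,0,15],
    [-3.5,-19.7,0,0,0,0,15],
    [-4.4,-24.6,0,0,0,0,15],
    [-5.3,-29.5,0,0,0,0,15],
    [-6.2,-34.4,0,0,0,0,15],
    [-6.7,-37.4,0,0,0,0,15],
  ],
)

```text
time_s: 9.9
eef_pos: [0.5269, 0.0119, 0.0478]
orientation: [-2.406, -2.016, -0.002]
wrist_force: [-0.1, 5.1, 6.6]
gripper_width: 0.29
```

>>> jog_arm(
  motion=[
    [0,0,0,0,0,0,15],
    [0,0,0,0,0,0,15],
    [0,0,0,0,0,0,15],
  ],
)

```text
time_s: 10.2
eef_pos: [0.5269, 0.0118, 0.0479]
orientation: [-2.407, -2.016, -0.002]
wrist_force: [-0.3, 3.9, 5.9]
gripper_width: 0.287
```

```bash
python3 - <<'E'
from h import *
o=ctrl.get_obs();print(o['eef_pos'],o['wrist_force'],o['gripper_width']*85)
np.savez('w7.npz',**{k:o[k] for k in('eef_pos','orientation')})
for n in('wrist','scene','top'):
    im=ctrl.camera(n)[:,:,::-1];cv2.imwrite(f'pics/{n}7.png',im)
    x0,y0,x1,y1={'wrist':(200,180,360,340),'scene':(360,190,500,310),'top':(330,230,450,320)}[n]
    cv2.imwrite(f'pics/{n}7z.png',np.clip(1.5*cv2.resize(im[y0:y1,x0:x1].astype(np.float32),None,fx=5 if n!='wrist' else 3.7,fy=5 if n!='wrist' else 3.7,interpolation=cv2.INTER_CUBIC),0,255).astype(np.uint8))
E
```

```text
[0.52689316 0.01180205 0.04786544] [-0.32422427  3.90308243  5.89818931] 24.423516829571096
```

View pics/wrist7.png

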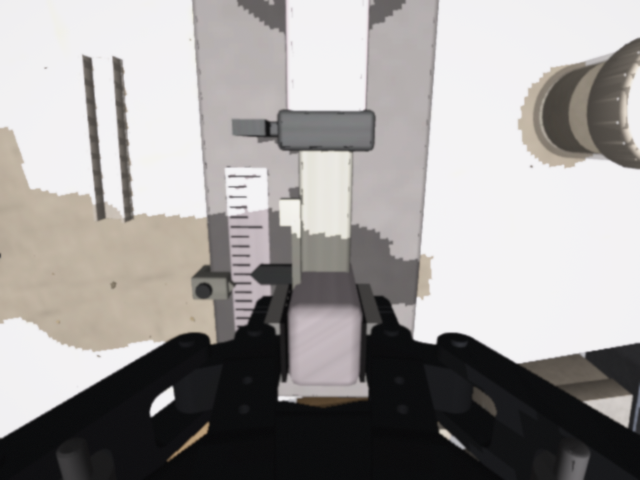

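View pics/scene7z.png

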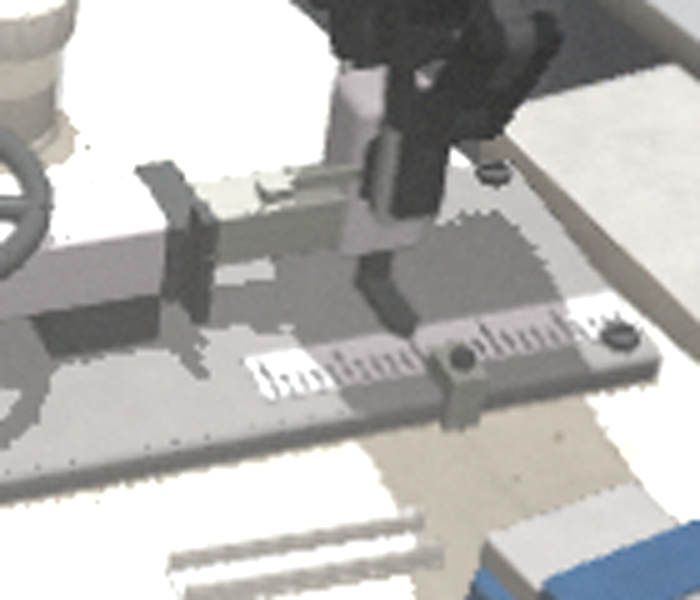

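View pics/top7z.png

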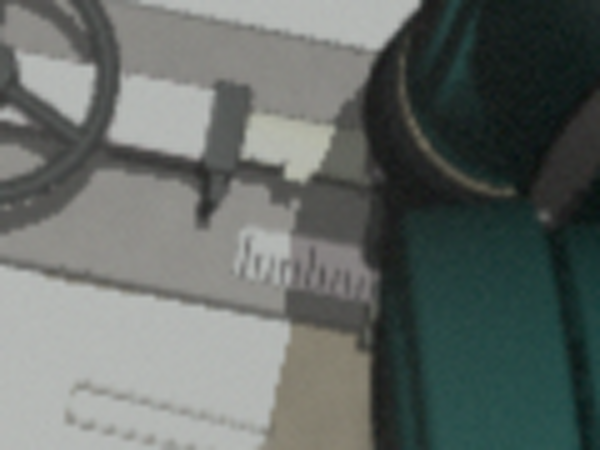

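The arm has drawn out. In the wrist view the pointer tip at about (252,274) is short of the clip tip at about (231,286). I'll zoom in to measure.

```bash
python3 - <<'E'
from h import *
im=cv2.imread('pics/wrist7.png')
cv2.imwrite('pics/w7zz.png',np.clip(1.3*cv2.resize(im[240:320,180:300].astype(np.float32),None,fx=6.5,fy=6.5,interpolation=cv2.INTER_CUBIC),0,255).astype(np.uint8))
E
```

```text
(no output)
```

View pics/w7zz.png

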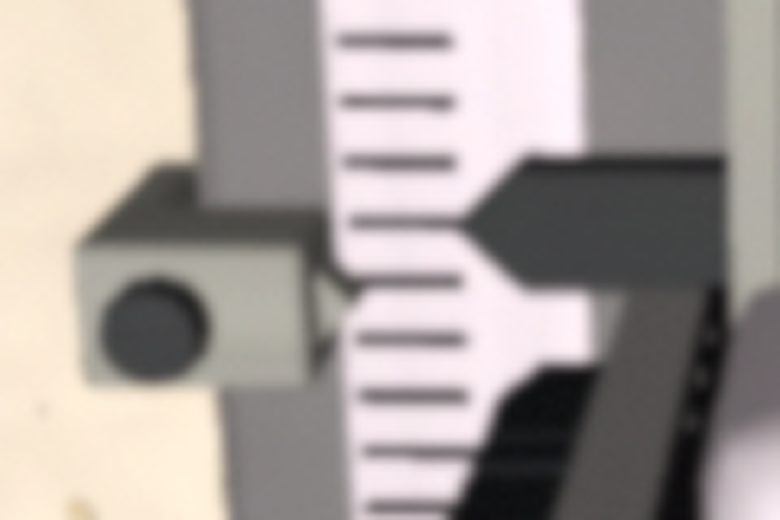

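```bash
python3 - <<'E'
from h import *
o=dict(np.load('w7.npz'))
th=-1.7482;t=np.array([.5501,.1320])
Rm=np.array([[np.cos(th),-np.sin(th)],[np.sin(th),np.cos(th)]])
G=lambda p:((p[:2]-t)@Rm*1000).round(1)
Z=lambda u,v:(180+u/6.5,240+v/6.5)
p=onz('wrist',Z(460,224),.018,o);print('ptr',G(p))
for z in(.014,.016,.018,.02,.022):print('mark',z,G(onz('wrist',Z(361,291),z,o)))
q,e=two(ray('wrist',Z(361,291),o),ray('scene',(360+425/5,190+347/5)));print('tri',G(q),q[2],e)
q,e=two(ray('wrist',Z(460,224),o),ray('scene',(360+410/5,190+333/5)));print('tri ptr',G(q),q[2],e)
# ticks z .0125
for v in(40,102,162,222,281,339,396,452):print(G(onz('wrist',Z(400,v),.0125,o)))
# clip body corners top z?
for z in(.02,.022,.024):print('body',z,G(onz('wrist',Z(78,245),z,o)),G(onz('wrist',Z(88,385),z,o)),G(onz('wrist',Z(305,248),z,o)),G(onz('wrist',Z(312,383),z,o)))
print('tcp',G(o['eef_pos']))
d=scene=None
c=cv2.imread('pics/scene0.png')
for nm,P in (('ptr',(.123,-.037,.018)),):pass
im=cv2.imread('pics/scene7.png')
cv2.imwrite('pics/s7zz.png',np.clip(1.5*cv2.resize(im[240:285,425:475].astype(np.float32),None,fx=14,fy=13,interpolation=cv2.INTER_CUBIC),0,255).astype(np.uint8))
E
```

```text
ptr [120.8 -38.8]
mark 0.014 [128.  -47.8]
mark 0.016 [127.2 -47.3]
mark 0.018 [126.4 -46.8]
mark 0.02 [125.6 -46.3]
mark 0.022 [124.7 -45.8]
tri [124.3 -46.1] 0.019129731188113508 0.003023816746760696
tri ptr [120.8 -38.7] 0.018807995733457275 0.0006223176987619816
[107.6 -43.8]
[112.7 -44.1]
[117.6 -44.4]
[122.7 -44.7]
[127.7 -45. ]
[132.7 -45.3]
[137.7 -45.6]
[142.7 -45.9]
body 0.02 [121.8 -67.9] [133.5 -68.2] [122.  -50.3] [133.2 -50.6]
body 0.022 [121.1 -67.1] [132.6 -67.4] [121.3 -49.8] [132.3 -50. ]
body 0.024 [120.3 -66.3] [131.7 -66.6] [120.5 -49.2] [131.4 -49.5]
tcp [122.4  -1.6]
```

View pics/s7zz.png

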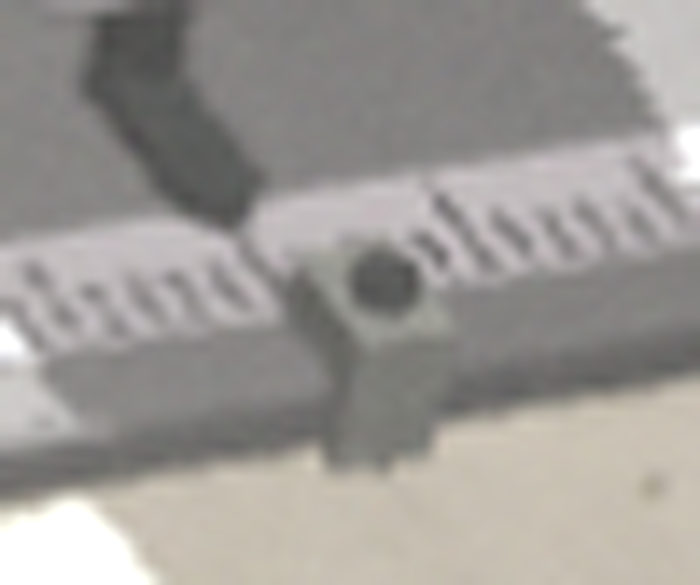

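```bash
python3 - <<'E'
from h import *
a=cv2.imread('pics/w4.png')[250:285,245:290];b=cv2.imread('pics/w5.png')[325:375,200:255]
f=lambda i,s:np.clip(1.4*cv2.resize(i.astype(np.float32),None,fx=s,fy=s,interpolation=cv2.INTER_CUBIC),0,255)
a=f(a,8);b=f(b,8);h=max(len(a),len(b))
p=lambda i:np.pad(i,((0,h-len(i)),(0,0),(0,0)))
cv2.imwrite('pics/tips.png',np.hstack([p(a),p(b)]).astype(np.uint8));print(a.shape,b.shape)
E
```

```text
(280, 360, 3) (400, 440, 3)
```

View pics/tips.png

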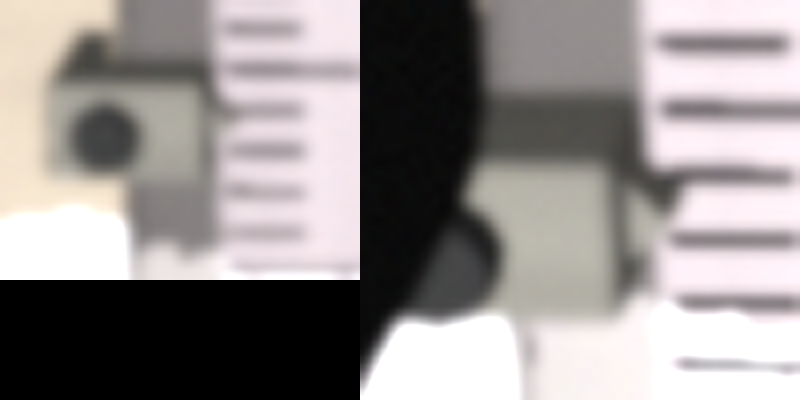

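```bash
python3 - <<'E'
from h import *
o4,o7=dict(np.load('w4.npz')),dict(np.load('w7.npz'))
o5=dict(o4);o5['eef_pos']=np.array([.53345,.04837,.04713]);o5['orientation']=np.array([-2.407,-2.018,0])
th=-1.7482;t=np.array([.5501,.1320])
Rm=np.array([[np.cos(th),-np.sin(th)],[np.sin(th),np.cos(th)]])
G=lambda p:((p[:2]-t)@Rm*1000).round(1)
def tri(rs):
    A=np.zeros((3,3));b=np.zeros(3)
    for c,d in rs:
        d=d/np.linalg.norm(d);P=np.eye(3)-np.outer(d,d);A+=P;b+=P@c
    p=np.linalg.solve(A,b);return G(p),p[2].round(4),[round(1000*np.linalg.norm(np.cross(p-c,d/np.linalg.norm(d))),2) for c,d in rs]
Z=lambda u,v:(180+u/6.5,240+v/6.5)
r4=lambda u:ray('wrist',u,o4);r5=lambda u:ray('wrist',u,o5);r7=lambda u:ray('wrist',u,o7)
print('tip',tri([r4((274.8,264.1)),r5((240,349)),r7(Z(361,291))]))
print('tip57',tri([r5((240,349)),r7(Z(361,291))]))
print('body',tri([r4((270,266.4)),r5((231.9,354.6)),r7(Z(308,316))]))
for z in(.015,.016,.018,.02):print(z,[G(f(u)[0]+f(u)[1]*(z-f(u)[0][2])/f(u)[1][2]) for f,u in((r4,(274.8,264.1)),(r5,(240,349)),(r7,Z(361,291)))])
E
```

```text
tip (array([126.7, -46.9]), np.float64(0.0166), [np.float64(0.23), np.float64(0.15), np.float64(0.29)])
tip57 (array([127.6, -47.5]), np.float64(0.0148), [np.float64(0.11), np.float64(0.11)])
body (array([127.6, -50.5]), np.float64(0.0201), [np.float64(0.09), np.float64(0.06), np.float64(0.08)])
0.015 [array([127.2, -46.9]), array([127.5, -47.3]), array([127.6, -47.5])]
0.016 [array([126.8, -46.8]), array([126.9, -47.1]), array([127.2, -47.3])]
0.018 [array([126.2, -46.5]), array([125.6, -46.6]), array([126.4, -46.8])]
0.02 [array([125.5, -46.2]), array([124.4, -46.1]), array([125.6, -46.3])]
```

The clip tip triangulates to gauge x of about 127.3 mm, level with the middle of its body at 127.6. The pointer stands at 120.8, so I'll move another 6.5 mm.

>>> jog_arm(
  motion=[
    [-0.4,-2.2,0,0,0,0,15],
    [-0.8,-4.4,0,0,0,0,15],
    [-1.1,-6.4,0,0,0,0,15],
    [-1.1,-6.4,0,0,0,0,15],
    [-1.1,-6.4,0,0,0,0,15],
    [-1.1,-6.4,0,0,0,0,15],
  ],
)

```text
time_s: 10.95
eef_pos: [0.5257, 0.0055, 0.0479]
orientation: [-2.406, -2.016, -0.002]
wrist_force: [-0.7, 4.1, 6.6]
gripper_width: 0.289
```

```bash
python3 - <<'E'
from h import *
o=ctrl.get_obs();print(o['eef_pos'],o['wrist_force'],o['gripper_width']*85)
np.savez('w8.npz',**{k:o[k] for k in('eef_pos','orientation')})
for n in('wrist','scene'):
    im=ctrl.camera(n)[:,:,::-1];cv2.imwrite(f'pics/{n}8.png',im)
im=cv2.imread('pics/wrist8.png')
f=lambda i,s:np.clip(1.3*cv2.resize(i.astype(np.float32),None,fx=s,fy=s,interpolation=cv2.INTER_CUBIC),0,255).astype(np.uint8)
cv2.imwrite('pics/w8zz.png',f(im[230:310,180:300],6.5))
E
```

```text
[0.52574411 0.00552284 0.04786303] [-0.73424163  4.12497393  6.56528998] 24.580096315060302
```

View pics/w8zz.png

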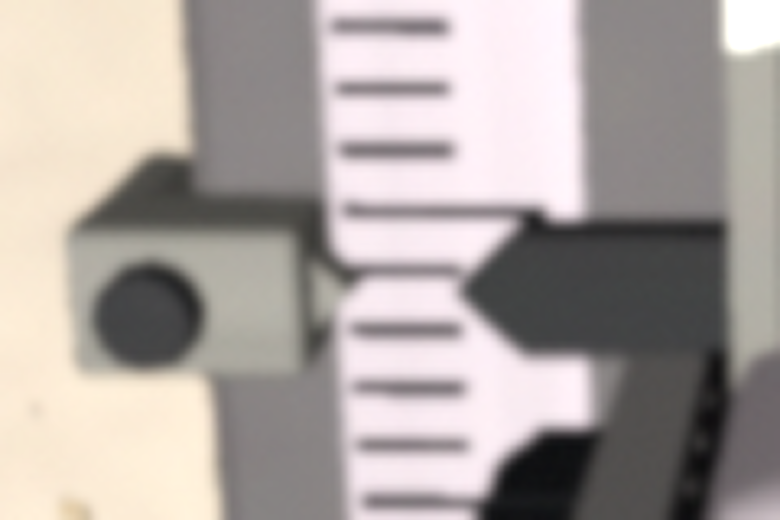

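View pics/scene8.png

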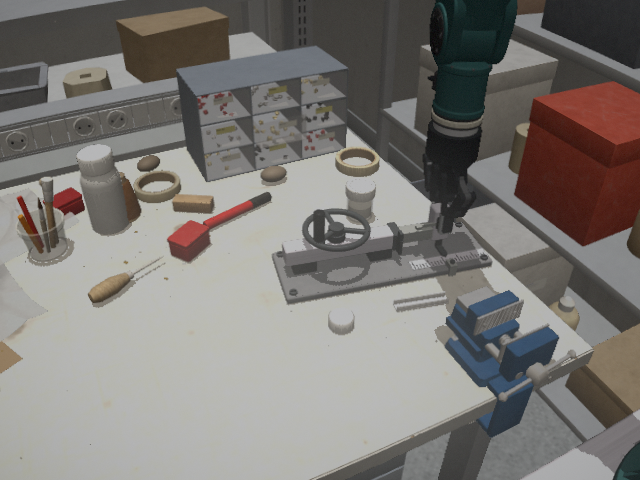

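```bash
python3 - <<'E'
from h import *
o=dict(np.load('w8.npz'))
th=-1.7482;t=np.array([.5501,.1320])
Rm=np.array([[np.cos(th),-np.sin(th)],[np.sin(th),np.cos(th)]])
G=lambda p:((p[:2]-t)@Rm*1000).round(1)
Z=lambda u,v:(180+u/6.5,230+v/6.5)
print('ptr',G(onz('wrist',Z(460,290),.018,o)))
for z in(.015,.016,.018):print('tip',G(onz('wrist',Z(353,277),z,o)))
for a in((68,230),(78,372),(296,232),(305,370)):print('body',G(onz('wrist',Z(*a),.0201,o)))
c=cv2.imread('pics/scene8.png')[235:290,415:480]
cv2.imwrite('pics/s8z.png',np.clip(1.5*cv2.resize(c.astype(np.float32),None,fx=10,fy=10,interpolation=cv2.INTER_CUBIC),0,255).astype(np.uint8))
E
```

```text
ptr [127.3 -38.8]
tip [127.3 -47.8]
tip [126.9 -47.5]
tip [126.2 -47. ]
body [121.7 -68. ]
body [133.3 -68.3]
body [121.8 -50.6]
body [133.1 -50.7]
```

View pics/s8z.png

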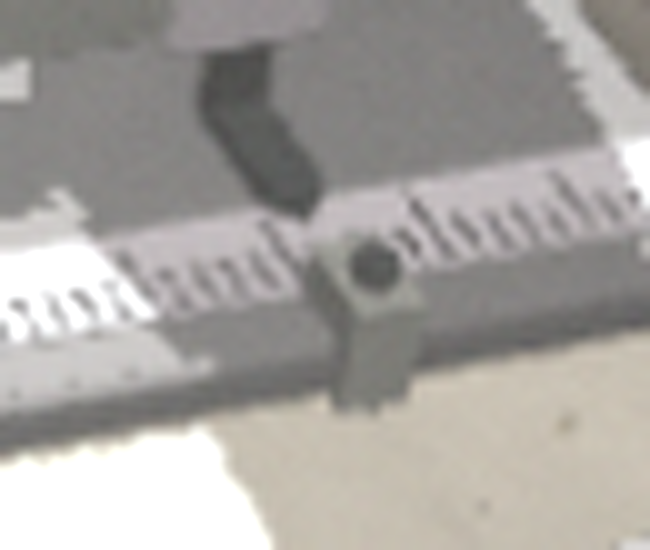

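In the same view the pointer is at 127.3, the clip tip at 126.9–127.3 and the clip middle at 127.5, so they are level. One last check that the hold is steady, then I'll hand in.

>>> jog_arm(
  motion=[
    [0,0,0,0,0,0,15],
    [0,0,0,0,0,0,15],
    [0,0,0,0,0,0,15],
    [0,0,0,0,0,0,15],
    [0,0,0,0,0,0,15],
  ],
)

```text
time_s: 11.55
eef_pos: [0.5257, 0.0056, 0.0478]
orientation: [-2.406, -2.016, -0.002]
wrist_force: [-1.0, 4.3, 6.2]
gripper_width: 0.287
```

```bash
python3 - <<'E'
from h import *
o=ctrl.get_obs();print(o['eef_pos'],o['gripper_width'])
a=ctrl.camera('wrist')[:,:,::-1];b=cv2.imread('pics/wrist8.png')
print(np.abs(a.astype(int)-b)[230:310,180:300].mean(), ctrl.close_job())
E
```

```text
[0.5257295  0.00555857 0.04784536] 0.28672371626212634
the job is handed in; nothing more can be done
0.7275 None
```

The bench stop is freed and set: the arm is drawn out level with the clip and still held in the fingers. I handed the job in at about 11.6 s.

- **Handwheel:** I wound it anticlockwise by the crank grip, about 6.5 rad, until it stopped against about 11 N. I let go while still pushing towards the stop, and a wrist picture afterwards showed it had not run back.
- **Lock:** I pinched the head across the button with the arm still home. The fingers read 24.6 mm. The gripper also read about 1.5 mm low on the 16 mm sleeve, so that is roughly the 26 mm of a pressed button, and the latch rod was seen to move.
- **Arm:** I drew it out about 42.5 mm with no slip. In the last wrist view the pointer is at gauge x 127.3 mm, the clip tip at 126.9–127.3 mm and the middle of the clip at 127.5 mm.
- **Hold:** A final 0.5 s wait showed no drift in arm pose, grip width or picture.
- **Loose things:** The jar, cap, channel and tin look undisturbed in the last scene picture. I did not measure them.

**Weaker checks:** The clip tip's height could only be fixed to about 15–17 mm, which leaves roughly 0.5 mm of doubt in the match. A scene-camera check of the tip, taken before the last 6.5 mm, disagreed by about 3 mm. The pixels there were too coarse, so I relied on the wrist views.

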